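# Shut the sample capsule in its push-and-twist pot

### The arm

A 6-joint arm with a two-finger parallel gripper is mounted at the origin on the work surface. World frame = base frame: x ahead of the robot, y to its left, z up, the work surface at z = 0. Lengths are in m, angles in degrees, forces in N, time in s.
With the tool pointing down it reaches from about 0.4 to 0.825 m from the base axis. Payload 7 kg.
Tool frame: the origin (TCP) lies midway between the tips of the shut fingers; the grasp point (between the pads) lies 19 mm behind it; z points along the fingers, y is the line along which they close (so a half turn about z gives the same grasp; the last joint's range is limited). The gripper opens to 88 mm and grips with 3 to 60 N. Pads are 19 mm wide; open, the fingers measure 130 mm over their backs; the gripper's body (78 mm by 193 mm) begins 47 mm behind the grasp point.
Start: joints at [86.981, 20.546, 0.682, 0, -70.136, -16.507], TCP at [0.226, 0.636, 0.227] pointing down, gripper open.
Joint ranges: [-176.03, 176.03], [-82.01, 121.73], [-58.28, 71.71], [-173.87, 95.51], [-174.79, -0.11], [-173.66, 173.66]. Speed limits (degrees/s): [136.94, 136.94, 172.46, 180, 180, 180].

### API

Orientations are given as a 3x3 rotation matrix whose columns are the frame's x, y, z axes.
In Python, from rig import robot gives the robot as it stands. Calls block until the motion is done:
- robot.goto(position, orientation): joint-space move of the TCP to a pose.
- robot.servo_line(position, ori=None, speed=0.15): straight line of the TCP; ori=None keeps the orientation; speed is the mean speed in m/s.
- robot.movej(angles): joint-space move.
- robot.move_gripper(opening): opening from 0.0 (shut) to 1.0 (fully open); the grip force is fixed at half the most; returns when the fingers have stopped.
- robot.dwell(seconds).
- robot.ik(position, orientation): joint angles nearest the present ones, or None.
- robot.grab_frame(name): name is "side" or "top" or "wrist"; returns (picture, depth): 420x560x3 uint8, red, green, blue; 420x560 float32, m along the optical axis (not along the pixel's ray), 0 where there is no reading.
- robot.camera_info(name): a dict with "vfov" (degrees; the focal length in pixels is half the picture's height over the tangent of half this angle, whatever the lens; pixels are square), "cx", "cy" (the principal point, pixels), "k1" (the pictures are not rectified: a ray, as slopes to the right and down, at radius r is drawn at 1 + k1 r^2 times it, then the intrinsics apply), "view" (4x4, takes a point from world to camera coordinates); the wrist camera has in their place "T_tool_cam" (4x4, takes a point from camera to tool coordinates, whose origin is the TCP and whose axes are the flange's). Camera axes: x right, y down, z forward; pixel columns grow to the right and rows downward; lengths in m; the calibration is good to about 2 mm. A picture is of the moment at which its call begins: read the wrist's pose just before it. camera_info takes no time and is no camera call.
A pose or a line that the arm cannot do raises robot.Unreachable and nothing moves.
- robot.job_done(): hands the job in; it is judged then, once.
Readings, each from a call of its own:
- robot.read_t(): time.
- robot.read_qpos(): joint angles.
- robot.read_qvel(): joint speeds.
- robot.read_effort(): joint torques, N m.
- robot.read_position(): TCP position.
- robot.read_tcp_rot(): TCP orientation.
- robot.read_force(): force on the tool from outside, world axes, zero at the start.
- robot.read_ft_torque(): the same for the moment, N m.
- robot.read_grip_width(): opening from 0.0 (shut) to 1.0 (fully open).
- robot.read_finger_force(): force on a finger pad.
Only numpy, scipy, OpenCV 4.12 (cv2) and the standard library are available. Lean on these libraries where they do the work, as an engineer would, in place of code of your own. Each camera call takes 0.05 s, during which the arm holds its last target. There are 200 camera calls.

### The job

Stand the white sample capsule, red end up, in the blue pot that is screwed to the bench, then close the blue cap over it: turn the cap until its four inner lugs drop between the yellow lugs of the pot, press it down against the spring under the capsule and twist it clockwise (seen from above) as far as it goes, so that it rises into its notches and stays locked when you let go. Leave everything else on the bench where it stands.

Things in the scene. Friction and masses are not known exactly. Their poses are not given: they have to be found in the camera images.
- pot: Blue open pot fixed to the bench, lower half of the outer shell. Origin: centre of its underside, z up (its yaw means nothing). Foot plate 128 mm across; body 110 mm across up to a shoulder at z = 52 mm; neck 74 mm across from there to the rim at z = 75 mm; bore 66 mm across.
- pot_rim (a point): Centre of the pot's mouth, z = 75 mm. Round the neck is a yellow collar, 93 mm across, its ANGLE DIFFERENT EVERY TIME AND NOT REPORTED; it does not turn. Four lugs, tops level with the rim, every 90 deg, four gaps of 36 deg. Clockwise from a gap, a lug's underside is 10 deg at z = 66.5 mm, 28 deg of notch at z = 70 mm, then 16 deg of solid stop down to the shoulder, which blocks both ways.
- pot_pad (a point): Centre of the unloaded black spring pad in the pot, 22 mm above the bench. The capsule stands on it, anywhere in the bore, and then sticks out 47 mm above the rim.
- cap: Blue cap, upper half of the outer shell, standing mouth down. Origin: centre of its mouth, z up. 109 mm across, 59 mm tall without the bar, inside 102 mm across and 54 mm deep, about 0.2 kg. Locked and let go it sits with its origin about 61 mm above the pot's; not locked, it springs back to 65 mm or higher.
- cap_grip (a point): Grip point of the white upright bar on the cap's roof, on the axis, 83 mm above the cap's origin. The bar runs along the cap's x: 64 mm long, 16 mm thick (along y), from 59 to 93 mm above the cap's origin.
- cap_lugs (a point): Centre of the plane of the undersides of the cap's four inner lugs, 3 mm above the cap's origin. Lugs at the cap's +x, +y, -x, -y (yellow marks outside), 12 mm (16 deg) wide, 6 mm thick, reaching in to 41.5 mm from the axis. They drop in if within 9 deg of a gap's middle; from the middle, the stop is met after about 48 deg clockwise.
- capsule: White closed cylindrical capsule with a red end, the inner shell: 60 mm across (foot bevelled to 54 mm), 100 mm tall, standing upright; about 0.12 kg. Origin: centre of its underside, z up.
- spring_pad (a joint): Depth (m) by which the spring pad in the pot is pressed: 0 unloaded, at most 0.017; 3 N at 0 and 0.5 N more per mm. The cap starts to press on the capsule 4 mm below where its lugs lie on the collar's. Over 0.010 the cap is deep enough to turn (0.016: skirt on the shoulder); 0.007 when locked; under 0.004 when not locked.
- petri_dish: clear covered dish, 94 mm across, 16 mm tall, origin under its centre; leave alone
- beaker: glass beaker, 72 mm across, 95 mm tall, origin under its centre; leave alone
- amber_bottle: amber glass bottle, 66 mm across, 150 mm tall, origin under its centre; leave alone
- spatula: slim steel laboratory spatula with a black grip, lying flat, 158 mm long, 14 mm wide; leave alone
- forceps: steel forceps lying flat, 145 mm long, 20 mm wide; leave alone
Mind the look-alikes: they are no part of the job. Leave any turquoise look-alike of the cap alone. There is more than one size of the capsule; the job needs the larger.

How it is judged (in metres and radians):
On the way, in this order (a step that is already met when the one before it is completed fails the run):
1. the capsule stands upright in the pot (horizontal distance between capsule and pot below 0.012 m and angle between capsule's own z axis and vertical below 0.1 rad and z of capsule in the frame of pot below 0.026 m), for 0.2 s.
2. the cap, on the pot's axis, is pressed down over the capsule so that its lugs are below the collar's (all of step 1 and horizontal distance between cap and pot below 0.006 m and z of cap in the frame of pot below 0.0585 m and value of joint spring_pad above 0.008 m), for 0.05 s.
At the end, for the whole second after the job is handed in: Capsule upright in the pot (12 mm, 0.1 rad); cap on the pot's axis (6 mm), level (0.05 rad), let go, at rest and lifted by the spring into the notches: cap origin 58.8 to 63.2 mm above the pot's, pad pressed 5 to 9.2 mm (all of step 1 and horizontal distance between cap and pot below 0.006 m and angle between cap's own z axis and vertical below 0.05 rad and z of cap in the frame of pot between 0.0588 and 0.0632 m and value of joint spring_pad between 0.005 and 0.0092 m and linear speed of cap below 0.02 m/s); the robot touches nothing.
It fails at once if another thing on the bench is moved by more than 30 mm (distance of any of petri_dish, beaker, amber_bottle, spatula, forceps from where it was at the start of the episode above 0.03 m).
It also fails if it takes over 69 s, if anything falls off the work surface, if the arm or the gripper's body presses on something with over 40 N, if the wrist force passes 120 N, or if a joint passes its speed limit or range.

## Working session

There is one attempt and no reset: what is moved stays moved. The work goes in short steps, each a Python script; the robot and the scene stay as the last script left them, time stands still between calls to the robot, and variables do not carry over. Pictures are saved under pics/ and viewed, at most 10 in all, crops included, and the job is handed in when it is done.

```bash
ls; mkdir -p pics
cat > h.py <<'E'
import numpy as np, cv2
from rig import robot
def K(ci):
    f=210/np.tan(np.radians(ci['vfov'])/2); return f,ci['cx'],ci['cy'],ci['k1']
def slopes(ci,uv):
    f,cx,cy,k1=K(ci); uv=np.atleast_2d(np.asarray(uv,float))
    d=(uv-[cx,cy])/f; r=np.linalg.norm(d,axis=1,keepdims=True); s=r.copy()
    for _ in range(30): s=r/(1+k1*s*s)
    return d*np.where(r>0,s/np.maximum(r,1e-12),1)
def pose(name,ci,T=None):
    if name!='wrist': return np.linalg.inv(ci['view'])
    return T@ci['T_tool_cam']
def toolT():
    T=np.eye(4);T[:3,:3]=robot.read_tcp_rot();T[:3,3]=robot.read_position();return T
def rays(name,uv,T=None):
    ci=robot.camera_info(name);P=pose(name,ci,T);s=slopes(ci,uv)
    return P[:3,3],np.c_[s,np.ones(len(s))]@P[:3,:3].T
def onplane(name,uv,z,T=None):
    o,d=rays(name,uv,T); return o+d*((z-o[2])/d[:,2])[:,None]
def cloud(name,dep,T=None):
    v,u=np.mgrid[:420,:560]; o,d=rays(name,np.c_[u.ravel(),v.ravel()],T)
    X=(o+d*dep.ravel()[:,None]).reshape(420,560,3); X[dep==0]=np.nan; return X
def down(yaw): # tool y axis at yaw+90
    c,s=np.cos(np.radians(yaw)),np.sin(np.radians(yaw)); return np.array([[c,s,0],[s,-c,0],[0,0,-1.]])
def save(n,im): cv2.imwrite('pics/'+n+'.png',cv2.cvtColor(im,cv2.COLOR_RGB2BGR))
E
python3 - <<'E'
from h import *
for n in('top','side'):
    im,d=robot.grab_frame(n); save(n,im); np.savez(n,im=im,d=d); print(robot.camera_info(n))
print(robot.camera_info('wrist'),robot.read_tcp_rot(),robot.read_t())
E
```

```text
pics
{'vfov': 44.38003305378603, 'cx': 281.58657986364756, 'cy': 218.77174939807546, 'k1': -0.17300033339205562, 'view': array([[ 0.01035257, -0.99972817, -0.02089024,  0.00595771],
       [-0.99210136, -0.00765732, -0.12520488,  0.56544249],
       [ 0.12501088,  0.02202143, -0.99191095,  1.43602516],
       [ 0.        ,  0.        ,  0.        ,  1.        ]])}
{'vfov': 57.71244481096351, 'cx': 276.3612106035541, 'cy': 208.11916749012642, 'k1': 0.02737858051565087, 'view': array([[ 0.81414188, -0.58064159,  0.00532298, -0.45562511],
       [-0.27905712, -0.39928382, -0.87332672,  0.23896563],
       [ 0.5092152 ,  0.70952644, -0.48710585,  0.71734681],
       [ 0.        ,  0.        ,  0.        ,  1.        ]])}
{'vfov': 62.59216570289121, 'cx': 280.7391420660919, 'cy': 201.09629576359364, 'k1': 0.020156561505971535, 'T_tool_cam': array([[-5.26552647e-04, -9.53476895e-01, -3.01465642e-01,
         8.23159421e-02],
       [ 9.99999857e-01, -4.72767475e-04, -2.51370958e-04,
        -1.10854879e-03],
       [ 9.71532504e-05, -3.01465731e-01,  9.53477007e-01,
        -1.58734625e-01],
       [ 0.00000000e+00,  0.00000000e+00,  0.00000000e+00,
         1.00000000e+00]])} [[ 9.42448364e-01 -3.34351531e-01 -3.65850160e-04]
 [-3.34351702e-01 -9.42447262e-01 -1.44843880e-03]
 [ 1.39493248e-04  1.48740140e-03 -9.99998884e-01]] 0.1
```

View pics/top.png

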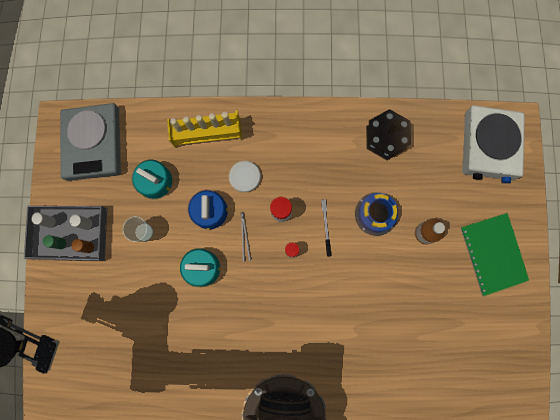

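View pics/side.png

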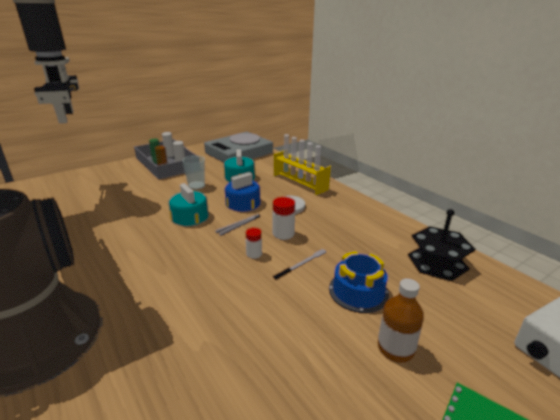

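Top view: the capsule is either the large red-topped cylinder at (281,208) or the small one at (292,249), and I choose the large one. The cap is the blue one at (207,209), not the turquoise ones at (152,179) and (200,267). The pot with the yellow lugs is at (379,213). Nearby things to avoid are the beaker (138,230), dish (244,176), forceps (246,237), spatula (326,228) and amber bottle (432,230). The side view agrees: large capsule (284,217), small (254,243), blue cap (242,192), pot (361,280).

Run:
```python
from h import *
z=np.load('top.npz');im,d=z['im'],z['d']
hsv=cv2.cvtColor(im,cv2.COLOR_RGB2HSV);H,S,V=cv2.split(hsv)
def blobs(m,lo=60):
    n,l,s,c=cv2.connectedComponentsWithStats(m.astype(np.uint8)); return [(s[i,4],c[i].round(1),l==i) for i in range(1,n) if s[i,4]>lo]
X=cloud('top',d)
print('red');
for a,c,m in blobs(((H<6)|(H>174))&(S>170)&(V>100)): print(a,c,np.nanmedian(X[m],0).round(4),onplane('top',c,.1).round(4))
print('blue')
for a,c,m in blobs((H>105)&(H<125)&(S>150)&(V>50),200): print(a,c,np.nanmedian(X[m],0).round(4))
print('yellow')
m=(H>22)&(H<35)&(S>140)&(V>120)
for a,c,mm in blobs(m,10): print(a,c,np.nanmedian(X[mm],0).round(4))
# bar
w=(S<60)&(V>150)
for a,c,mm in blobs(w,60):
    if abs(c[0]-207)<20 and abs(c[1]-209)<20:
        P=onplane('top',np.argwhere(mm)[:,::-1],.093); r=cv2.minAreaRect((P[:,:2]*1000).astype(np.float32)); print('bar',a,c,r,np.nanmedian(X[mm],0))
big=cv2.resize(im[150:290,140:420],(800,400),interpolation=cv2.INTER_CUBIC); save('crop',big)
```

```text
red
360 [280.5 207.1] [0.5895 0.013  0.0994] [[0.5895 0.013  0.1   ]]
155 [291.6 249.2] [ 0.4769 -0.018   0.0669] [[ 0.4743 -0.0184  0.1   ]]
blue
933 [208.1 209.9] [0.5856 0.2135 0.0577]
268 [387.5 213.7] [ 0.5806 -0.2933  0.0519]
yellow
57 [232.8 114.8] [0.8615 0.1545 0.0715]
36 [218.7 117.4] [0.8549 0.1947 0.071 ]
38 [205.8 119.3] [0.8483 0.2313 0.0717]
30 [168.6 129.7] [0.8171 0.3382 0.0849]
39 [193.4 120.7] [0.8446 0.2684 0.0713]
34 [180.5 122.3] [0.8396 0.3068 0.0703]
589 [204.8 131.5] [0.8126 0.2345 0.0714]
109 [211.9 139.4] [0.8038 0.2212 0.0214]
37 [381.2 196.2] [ 0.627  -0.2683  0.0746]
39 [365.7 208.8] [ 0.59   -0.2249  0.0752]
45 [394.3 212.1] [ 0.5819 -0.3048  0.0748]
51 [378.6 224.5] [ 0.5473 -0.2588  0.0733]
bar 104 [203.9 205.9] ((592.2102661132812, 225.49517822265625), (61.749961853027344, 11.253938674926758), 1.788070797920227) [0.59295622 0.22555398 0.09250333]
```

View pics/crop.png

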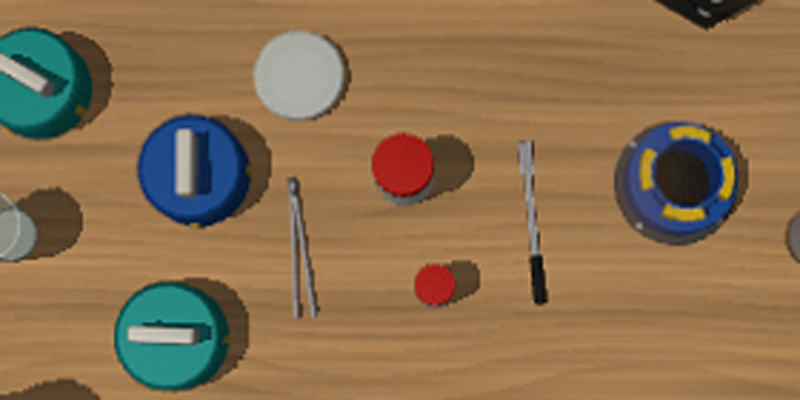

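Close crop: it confirms the large capsule at crop (402,163), the blue cap at (192,168) with its bar along world x, and the pot at (685,178). Next is a close wrist look at each of the three on the way.

```bash
cat >> h.py <<'E'
def masks(im):
    H,S,V=cv2.split(cv2.cvtColor(im,cv2.COLOR_RGB2HSV))
    return dict(red=((H<6)|(H>174))&(S>150)&(V>80),white=(S<70)&(V>130),yel=(H>20)&(H<36)&(S>130)&(V>90))
def big(m):
    n,l,s,c=cv2.connectedComponentsWithStats(m.astype(np.uint8)); i=1+s[1:,4].argmax(); return l==i,c[i],s[i,4]
def look(name):
    T=toolT(); im,d=robot.grab_frame('wrist'); save(name,im); np.savez(name,im=im,d=d,T=T); return T,im,d
E
python3 - <<'E'
from h import *
print('yaws',[ (y,robot.ik([.59,-.264,.2],down(y))) for y in(90,-90)])
robot.goto([.592,.224,.20],down(0)); look('wcap'); print(robot.read_t(),robot.read_qpos())
robot.goto([.589,.013,.20],down(-90)); look('wcapsule'); print(robot.read_t(),robot.read_qpos())
robot.goto([.587,-.264,.20],down(-90)); look('wpot'); print(robot.read_t(),robot.read_qpos())
ims=[cv2.resize(np.load(n+'.npz')['im'],(400,300)) for n in('wcap','wcapsule','wpot')]
save('three',np.vstack([np.hstack(ims[:2]),np.hstack([ims[2],ims[2]*0])]))
E
```

```text
yaws [(90, array([  -6.84498309,   18.85455992,   -5.35058913,    0.        ,
        -65.79485095, -173.15501691])), (-90, array([ -6.84498309,  18.85455992,  -5.35058913,   0.        ,
       -65.79485095,   6.84498309]))]
2.1417 [ 3.84409378e+01  1.76327761e+01 -7.11056844e+00 -1.82621944e-03
 -6.52490465e+01  5.16169029e+01]
3.3417 [ 2.03333990e+01  1.36158309e+01 -1.26867361e+01 -1.12589471e-03
 -6.36880168e+01 -2.01929540e+01]
4.4667 [-6.75453536e+00  1.85844525e+01 -5.72825556e+00 -1.09810637e-02
 -6.56751877e+01  6.84675779e+00]
```

View pics/three.png

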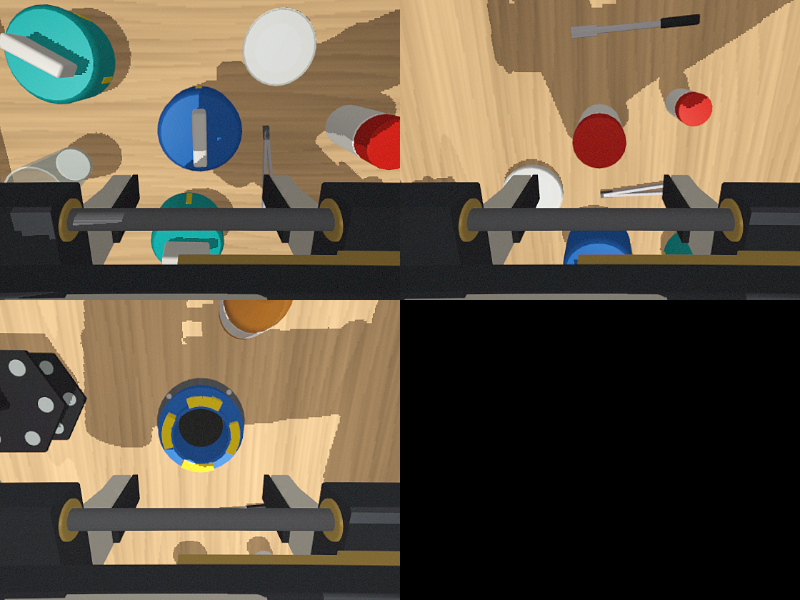

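The composite shows, top left, the blue cap at (200,128) with its bar running down. Top right is the big capsule at (599,140), with the small one at (693,108). Bottom left is the pot at (201,425) with its four yellow lugs.

```bash
cat >> h.py <<'E'
from scipy.optimize import least_squares
def L(n):
    z=np.load(n+'.npz'); return z['im'],z['d'],z['T'],cloud('wrist',z['d'],z['T']),masks(z['im'])
def potfit(n):
    im,d,T,X,M=L(n)
    m=M['yel']&(X[...,2]>.068)&(X[...,2]<.083)
    _,l,s,c=cv2.connectedComponentsWithStats(m.astype(np.uint8)); P=[]
    for i in range(1,len(s)):
        if s[i,4]>80: P.append(onplane('wrist',np.argwhere(l==i)[:,::-1],.075,T)[:,:2])
    A=np.vstack(P)
    # annulus 37..46.5: outer boundary fit via hull
    h=cv2.convexHull((A*1e4).astype(np.float32))[:,0]/1e4
    r=least_squares(lambda p:np.hypot(*(A-p[:2]).T)-.0418,A.mean(0),loss='soft_l1',f_scale=.003).x
    rad=np.hypot(*(A-r).T)
    ang=[]
    for p in P:
        q=p-r; a0=np.arctan2(*q.mean(0)[::-1]); e=np.degrees((np.arctan2(q[:,1],q[:,0])-a0+np.pi)%(2*np.pi)-np.pi)
        lo,hi=np.percentile(e,[1,99]); ang.append((round(np.degrees(a0)+(lo+hi)/2,1),round(hi-lo,1)))
    return r,np.percentile(rad,[2,50,98]),ang
E
python3 - <<'E'
from h import *
im,d,T,X,M=L('wcapsule')
m,c,a=big(M['red']&(X[...,2]>.093)); P=onplane('wrist',np.argwhere(m)[:,::-1],.1,T)
print('capsule',cv2.minEnclosingCircle((P[:,:2]*1000).astype(np.float32)),P.mean(0),np.nanmedian(X[m],0))
im,d,T,X,M=L('wcap')
m,c,a=big(M['white']&(X[...,2]>.085)&(X[...,2]<.1)&(np.hypot(X[...,0]-.592,X[...,1]-.224)<.05)); P=onplane('wrist',np.argwhere(m)[:,::-1],.093,T)
print('bar',cv2.minAreaRect((P[:,:2]*1000).astype(np.float32)),np.nanmedian(X[m],0),a)
print('pot',potfit('wpot'))
E
```

```text
capsule ((591.6625366210938, 13.258750915527344), 29.94049072265625) [0.59163006 0.01244954 0.1       ] [0.59132757 0.01197054 0.10064306]
bar ((592.4742431640625, 227.26153564453125), (62.93355941772461, 15.174084663391113), 0.3751297891139984) [0.59423784 0.22692583 0.09348088] 1393
pot (array([ 0.58807021, -0.26400977]), array([0.03623065, 0.04164695, 0.04654447]), [(np.float64(-95.6), np.float64(52.3)), (np.float64(-6.7), np.float64(54.5)), (np.float64(175.9), np.float64(54.1)), (np.float64(84.1), np.float64(53.5))])
```

Run:
```python
from h import *
R=down(-90); c=[.5916,.0128]
robot.goto(c+[.18],R); robot.servo_line(c+[.062],R,.12)
print(robot.move_gripper(0),robot.read_grip_width(),robot.read_position())
robot.servo_line(c+[.19],R,.15)
robot.servo_line([.588,-.264,.19],R,.25); robot.dwell(.3)
T,im,d=look('wheld'); im,d,T,X,M=L('wheld')
m,cc,a=big(M['red']&(X[...,2]>.15)); h=T[2,3]+.038
P=onplane('wrist',np.argwhere(m)[:,::-1],h,T)
print('top at',cv2.minEnclosingCircle((P[:,:2]*1000).astype(np.float32)),np.nanmedian(X[m],0),T[:3,3],robot.read_force(),robot.read_finger_force(),robot.read_t())
```

```text
False 0.6806722819113046 [0.59161873 0.01283079 0.06218348]
top at ((589.18408203125, -271.6378479003906), 28.581649780273438) [ 0.58900143 -0.28144437  0.22837772] [ 0.58822836 -0.26324902  0.19021585] [-0.60382764  0.95833528 -1.48679635] 29.981562048196793 9.8583
```

Run:
```python
from h import *
im,d,T,X,M=L('wheld')
m=M['red']&(abs(X[...,2]-.2285)<.0025)&(X[...,1]<-.2)
P=X[m]; print(P.min(0),P.max(0),m.sum(),[ (k,round(float((P[abs(P[:,1]-k)<.0007][:,0]).ptp() if 0 else np.ptp(P[abs(P[:,1]-k)<.0007][:,0])),4)) for k in(-.295,-.29,-.285,-.28,-.275,-.27) if (abs(P[:,1]-k)<.0007).any()])
save('held',im)
```

```text
[ 0.56047809 -0.29216289  0.22600378] [ 0.61782856 -0.23666243  0.23098776] 9724 [(-0.29, 0.0233), (-0.285, 0.0388), (-0.28, 0.0485), (-0.275, 0.0528), (-0.27, 0.0573)]
```

View pics/held.png

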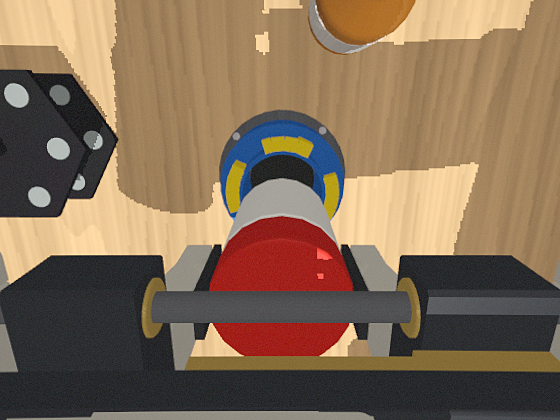

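The capsule is held upright in the fingers with its red end at (282,290), and the pot mouth is at (285,180). Its centre is about 1 mm off the TCP, so I lower it with that offset and watch the force.

Run:
```python
from h import *
R=down(-90); c=[.5877,-.2650]
robot.servo_line(c+[.19],R,.1)
f0=np.array(robot.read_force())
for z in(.15,.13,.115,.1,.09,.085,.0835):
    robot.servo_line(c+[z],R,.1); f=np.array(robot.read_force())-f0; print(z,robot.read_position().round(4),f.round(1))
    if abs(f[2])>12 or np.hypot(*f[:2])>15: break
else:
    robot.move_gripper(1); print('rel',robot.read_grip_width())
    robot.servo_line(c+[.2],R,.2); robot.dwell(.2)
    look('wpot2'); im,d,T,X,M=L('wpot2')
    m=M['red']&(X[...,2]>.115); P=X[m]; print('top z',np.median(P,0),(P.min(0)+P.max(0))/2)
    P=onplane('wrist',np.argwhere(m)[:,::-1],.122,T);print(cv2.minEnclosingCircle((P[:,:2]*1000).astype(np.float32)))
    print(potfit('wpot2'))
print(robot.read_t())
```

```text
0.15 [ 0.5878 -0.2652  0.15  ] [0.2 0.7 0.2]
0.13 [ 0.5875 -0.265   0.13  ] [ 0.6 -0.4 -0.1]
0.115 [ 0.5874 -0.265   0.1148] [ 0.4 -0.  -0.1]
0.1 [ 0.5874 -0.265   0.0998] [ 1.1  0.2 -0.4]
0.09 [ 0.5873 -0.265   0.0898] [ 0.4 -0.3 -0.4]
0.085 [ 0.5876 -0.265   0.0849] [-0.2 -0.1 -0.7]
0.0835 [ 0.588  -0.2651  0.084 ] [-0.2  0.7  3. ]
rel 1.002244006861277
top z [ 0.58816357 -0.2661662   0.12264579] [ 0.58812322 -0.26422656  0.12017813]
((588.17236328125, -264.8082275390625), 30.014606475830078)
(array([ 0.58799942, -0.26403354]), array([0.03653991, 0.04181307, 0.04648706]), [(np.float64(-95.5), np.float64(52.4)), (np.float64(-7.2), np.float64(53.7)), (np.float64(176.5), np.float64(53.2))])
14.05
```

The capsule is seated: its top is at 0.122 m and it is within 1 mm of the pot's axis. Next is the cap.

Run:
```python
from h import *
R=down(.4); c=[.5925,.2270]
robot.goto(c+[.19],R); robot.servo_line(c+[.0635],R,.12)
robot.move_gripper(0); print(robot.read_grip_width(),robot.read_position(),robot.read_finger_force())
robot.servo_line(c+[.225],R,.15)
robot.goto([.588,-.264,.225],down(39.4)); robot.dwell(.3)
T,im,d=look('wcapheld'); im,d,T,X,M=L('wcapheld'); print(T.round(4),robot.read_t(),robot.read_force(),robot.read_qpos().round(1))
m=M['white']&(X[...,2]>T[2,3]+.02)&(X[...,2]<T[2,3]+.035)
if m.sum(): 
    P=(X[m]-T[:3,3])@T[:3,:3]; print(m.sum(),P.min(0),P.max(0))
```

```text
0.18182179271889218 [0.59246808 0.22695379 0.06347042] 29.923110902309418
[[ 0.7723  0.6353  0.      0.5882]
 [ 0.6353 -0.7723  0.     -0.2635]
 [ 0.      0.     -1.      0.225 ]
 [ 0.      0.      0.      1.    ]] 21.525 [ 0.27380089 -0.63933578 -1.77484281] [ -6.8  17.8  -3.6  -0.  -68.7 136.3]
4213 [-0.02971752 -0.01823624 -0.03498881] [ 0.03372643  0.01749466 -0.0200324 ]
```

View pics/wcapheld.png

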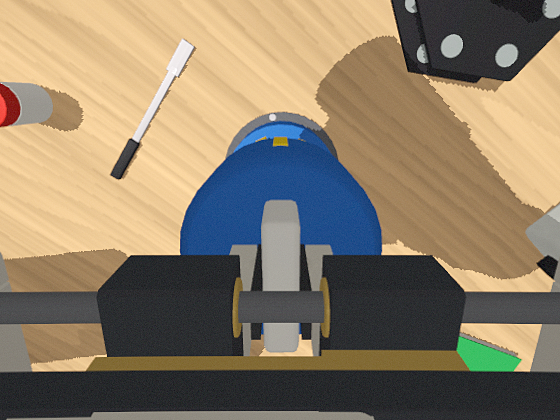

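The cap is held on its bar (280,275), with its front yellow mark at (280,141) over the pot and the bar centre about 2 mm out along tool x. I correct that and press down in steps with a force check.

Run:
```python
from h import *
R=down(39.4); c=[.588-.0013,-.264-.0012]; o=.0635
robot.servo_line(c+[.225],R,.1); robot.dwell(.2); f0=np.array(robot.read_force())
for z in(.09,.075,.071,.069,.067,.064,.061,.058,.0555,.054):
    robot.servo_line(c+[z+o],R,.06); robot.dwell(.1); f=np.array(robot.read_force())-f0; print(z,(robot.read_position()-[0,0,o]).round(4),f.round(1))
    if f[2]>(6 if z>.066 else 18): print('stop');break
print(robot.read_t())
```

```text
0.09 [ 0.5869 -0.2653  0.0905] [ 0.9  0.6 -0.9]
0.075 [ 0.5868 -0.2653  0.075 ] [ 1.5 -0.5 -0.2]
0.071 [ 0.5867 -0.2652  0.071 ] [ 0.9 -0.2 -0.5]
0.069 [ 0.5867 -0.2652  0.069 ] [ 1.3 -0.5  0.5]
0.067 [ 0.5869 -0.2653  0.0672] [ 1.7 -0.7  0.6]
0.064 [ 0.5869 -0.2653  0.0642] [ 1.5 -0.1  1.5]
0.061 [ 0.587  -0.2653  0.0612] [ 1.5 -0.2  3.8]
0.058 [ 0.5869 -0.2653  0.0583] [ 1.8 -0.5  5.7]
0.0555 [ 0.5869 -0.2653  0.0559] [ 0.8 -0.1  6.2]
0.054 [ 0.587  -0.2653  0.0545] [0.7 0.3 6.2]
26.7167
```

Run:
```python
from h import *
for n in('wcapheld','wpress'):
    if n=='wpress': look(n)
    im,d,T,X,M=L(n)
    P=(X-T[:3,3])@T[:3,:3]
    b=M['white']&(abs(P[...,1])<.006)&(abs(P[...,2]+.03)<.012)&(P[...,0]>.012)&(P[...,0]<.03)
    H,S,V=cv2.split(cv2.cvtColor(im,cv2.COLOR_RGB2HSV))
    r=(H>105)&(H<125)&(S>130)&(abs(P[...,2])<.02)&(P[...,0]>.036)&(P[...,0]<.05)&(abs(P[...,1])<.025)
    print(n,'bartop',np.median(P[b][:,2]),b.sum(),'roof',np.median(P[r][:,2]),r.sum(),np.nanmedian(X[r],0))
```

```text
wcapheld bartop -0.030137108780476738 1168 roof 0.003984575150427074 2981 [ 0.62159783 -0.23598452  0.2210493 ]
wpress bartop -0.030152021488821693 1168 roof 0.003944016230266978 2986 [ 0.62033964 -0.23790799  0.11411823]
```

There was no slip and the pad is about 13 mm down. Now I twist clockwise about the cap's axis, watching the moment.

Run:
```python
from h import *
ctr=np.array([.588,-.264]);o=.0635
t0=robot.read_ft_torque()[2]; print('t0',t0)
for a in(0,6,12,18,24,30,36,40,43,45,47,48.5):
    R=down(39.4-a); p=ctr-.0017*R[:2,0]
    robot.servo_line([*p,.0535+o],R,.04 if a==0 else .005); robot.dwell(.05)
    Rr=robot.read_tcp_rot(); y=np.degrees(np.arctan2(Rr[1,0],Rr[0,0])); t=robot.read_ft_torque()[2]
    print(a,round(39.4-y,2),(robot.read_position()[2]-o).round(4),np.round(t-t0,2),robot.read_force().round(1),round(robot.read_t(),2))
    if abs(t-t0)>1.5: print('stop');break
```

```text
t0 -0.04894918262221463
0 -0.01 0.0541 0.09 [-0.2 -0.8  5.5] 27.07
6 6.01 0.0541 0.04 [0.  0.3 6.2] 27.38
12 12.01 0.0541 -0.06 [-0.5 -0.1  7.1] 27.68
18 18.01 0.0541 -0.03 [ 0.5 -0.3  5.7] 27.99
24 24.01 0.0541 -0.02 [ 0.7 -0.2  6.2] 28.3
30 30.01 0.0541 -0.07 [-0.4  0.3  6. ] 28.61
36 36.01 0.0541 -0.03 [-0.  -0.6  6.1] 28.92
40 40.01 0.0541 -0.08 [-1.4  0.2  5.3] 29.22
43 43.0 0.0541 -0.02 [ 0.1 -0.3  6. ] 29.52
45 45.0 0.0541 -0.0 [ 0.2 -0.6  7. ] 29.82
47 46.99 0.0541 0.04 [ 1.1 -0.3  6.5] 30.12
48.5 48.45 0.0541 0.48 [-0.3 -1.9  6.4] 30.42
```

The stop was met at 48°. I let it rise into the notches, open the gripper and look.

Run:
```python
from h import *
ctr=np.array([.588,-.264]);o=.0635;R=down(39.4-47); p=ctr-.0017*R[:2,0]
for z in(.0535,.058,.0605): robot.servo_line([*p,z+o],R,.03); robot.dwell(.1); print(z,robot.read_position()[2]-o,robot.read_force().round(1))
robot.move_gripper(1); robot.dwell(.2); robot.servo_line([*p,.25],R,.15); robot.dwell(.3)
look('wend'); im,d,T,X,M=L('wend'); 
m,c,a=big(M['white']&(X[...,2]>.14)&(X[...,2]<.17)&(np.hypot(X[...,0]-.588,X[...,1]+.264)<.05)); P=X[m]; print('bar',np.nanmedian(P,0),cv2.minAreaRect((P[:,:2]*1000).astype(np.float32)))
H,S,V=cv2.split(cv2.cvtColor(im,cv2.COLOR_RGB2HSV)); r=(H>105)&(H<125)&(S>130)&(X[...,2]>.11)
A=np.c_[X[r][:,:2]-ctr,np.ones(r.sum())]; co=np.linalg.lstsq(A,X[r][:,2],rcond=None)[0]; print('roof plane',co,'cap z',co[2]-.059,r.sum(),robot.read_t())
```

```text
0.0535 0.05415330437212483 [ 0.  -1.2  6.7]
0.058 0.058303875769326025 [ 1.1 -2.2  4.6]
0.0605 0.060541457771419144 [ 1.7 -1.4  3.6]
bar [ 0.59050709 -0.2634127   0.15446557] ((587.8502197265625, -262.9559326171875), (15.90528392791748, 63.312679290771484), 82.84071350097656)
roof plane [-0.00128971  0.01807997  0.12152681] cap z 0.06252681461383224 8933 34.3083
```

View pics/wend.png

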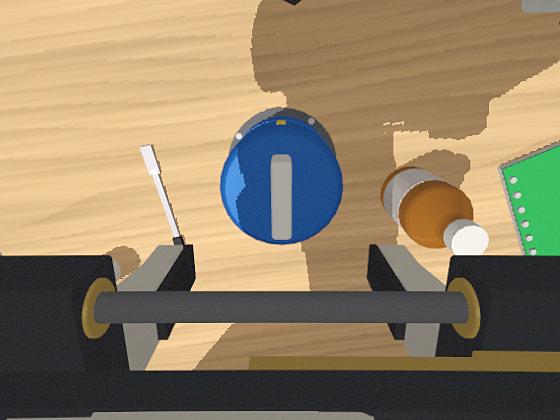

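The cap sits level on the pot (bar at (281,197)) with the bar top at 0.154 m. That puts the cap's origin at about 61 mm, which is the locked height, and the gripper is clear of it.

```bash
python3 -c "
from rig import robot
print(robot.job_done())"
```

```text
the job is handed in; nothing more can be done
None
```

The capsule stands red end up in the pot and the cap is twisted to its stop and locked, about 61 mm above the pot's origin; I handed the job in at about 34 s, but the call returned no verdict.

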